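# Fish a stray spacer out of a battery charger with sprung tongs

## Robot

A 7-joint arm with a two-finger parallel gripper is mounted at the origin on the work surface. World frame = base frame: x ahead of the robot, y to its left, z up, the work surface at z = 0. Lengths are in m, angles in rad, forces in N, time in s.
With the tool pointing down it reaches from about 0.425 to 0.925 m from the base axis. Payload 6.8 kg.
Tool frame: the origin (TCP) lies on the centre line of the jaws, within the pads' length; the fingertips stand 17 mm ahead of it and the grasp point (between the pads) lies 2 mm behind it; z points along the fingers, x is the direction in which the jaws open and shut, and the axes are right-handed (so a half turn about z gives the same grasp; the last joint's range is limited). The gripper opens to 85 mm and grips with 20 to 120 N. Pads are 22 mm wide; open, the fingers measure 114 mm over their backs; the gripper's body (76 mm by 85 mm) begins 54 mm behind the grasp point. The pads swing forward as they close: fully open they stand 13 mm farther back than shut.
Start: joints at [1.085, 0.477, 0.022, 1.555, -0.011, 1.109, -0.083], TCP at [0.249, -0.627, 0.248] pointing down, gripper open.
Joint ranges: [-2.96, 2.96], [-0.34, 2.1], [-1.41, 1.46], [0.24, 2.44], [-1.37, 4.51], [0.17, 1.92], [-2.96, 2.96]. Speed limits (rad/s): [2.39, 2.39, 3.14, 3.14, 3.14, 3.14, 3.14].

## Interface

Orientations are given as a rotation vector (axis times angle).
In Python, from bench import r gives the robot as it stands.
- The arm moves only by the tool arm_command, never from a script. Its argument "increments" is a list of rows, each a list of 3 entries, a list of its own where there are three numbers: the shift along the world's x, y, z in m, then the turn, a rotation vector about the world's x, y, z in rad, then the opening in per cent of the stroke, from 0 (shut) to 100 (fully open). A call has 1 to 10 rows; each row is the pose to reach, as a shift and turn from the pose commanded when the call began; what a row does not reach only later rows make up. A row lasts 1/10 s, in which the tool goes at most 50 mm and 8.59 degrees, less where a joint would pass 70% of its speed; a pose out of reach is approached as far as the arm can. A call with a gripper value outside its range is refused whole. The fingers move at their own pace and stop on an object; "newtons" is the grip in N (left out, the last holds). Time passes only in rows, so rows that repeat a pose let the fingers close. It gives the time, the measured TCP pose, the force and the opening at its end, in the units of the state.
- r.get_obs(): the state, without advancing time (a new reading comes with each control period).
- r.grab_frame(name): name is "scene" or "top" or "wrist"; returns the picture (400x640x3 uint8, blue, green, red); there is no depth.
- r.camera_model(name): a dict with "camera_matrix" (3x3 intrinsics, pixels), "camera_from_world" (4x4, takes a point from world to camera coordinates). Camera axes: x right, y down, z forward; pixel columns grow to the right and rows downward; lengths in m; the calibration is good to about 2 mm. A picture is of the moment at which its call begins: read the wrist's pose just before it. camera_model takes no time and is no camera call; for the wrist camera it gives the pose at the moment of the call.
- r.hand_in(): hands the job in, once; it reports no verdict.
The state is a dict: "clock": time; "joints": joint angles; "qvel": joint speeds; "tau": joint torques, N m; "tcp_pos": TCP position; "orientation": TCP orientation; "contact_force": force on the tool from outside, world axes, zero at the start; "moment": the same for the moment, N m; "grip_width": finger opening in m.
Only numpy, scipy, OpenCV 4.12 (cv2) and the standard library are available. Lean on these libraries where they do the work, as an engineer would, in place of code of your own. Each camera call takes 0.05 s, during which the arm holds its last target. There are 200 camera calls.

## Task

A thin-walled brass spacer has fallen into the deep, slanted pocket of the battery charger: take the sprung tongs out of the tool block, reach gently down the pocket with them, squeeze them shut on the spacer just firmly enough to hold it without crushing it, draw it out and put it down in the aluminium tray. Then stand the tongs back in their slot in the block as they were and let go. Do not touch the spacer with the gripper's own fingers, do not press or jam the tongs hard against the charger, and leave the phone, the bottle and the carton where they are.

Things in the scene. Friction and masses are not known exactly. Their poses are not given: they have to be found in the camera images.
- tongs_grip (a point): Sprung steel tongs, 114 mm long, 84 g, standing tips down in the tool block. Point on the long axis midway between the two black grip pads, 82 mm above the tips; z runs from tips to bow, jaws close along y (same turned half round). Pads: 26 mm wide (x), 42 mm tall (56 to 98 mm above the tips), 34 mm over their outer faces when free. Bow: 104 to 114 mm up, 17 mm wide.
- tongs_tip (a point): Midway between the two tips of the tongs, at their lower end; axes as tongs_grip. Below the pads each jaw is a flat blade 10 mm wide (x) and 3 mm thick; free, the blades have 22 mm between them and measure 28 mm over their outer faces.
- jaw (a joint): How far each jaw has been squeezed in, m (both move alike, in parallel with their pads): 0 free, 0.005 shut on the spacer, 0.008 stop. Gap between blades = 22 mm, and width over pads = 34 mm, each less twice this. The springs push the pads apart with 5 N at 0, 7.5 N at 0.005, 9 N at the stop; pads held at 31 mm carry the tongs with the jaws still open.
- spacer_mid (a point): Centre of the brass spacer, a thin-walled sleeve 12 mm in diameter and 16 mm long, 14 g; z is its axis. It stands on the pocket's floor, leaning with the pocket against its lower wall (charger's -x side), so its axis is 4 mm off the pocket's axis to that side, and up to 3 mm to either side along y. Too deep for fingers; it is crushed if the jaws press on it with over 40 N each.
- pocket_floor (a point): Centre of the floor of the charger's pocket, 32 mm above the table, with the axes of the charger (fixed, level, z up). The pocket leans 30 degrees: from floor to mouth it runs along (-0.5, 0, 0.866), so a tool goes in pointing down and to +x. It is 45 mm deep along its axis, 36 mm wide along y, 20 mm across in the other direction; the floor is square to its axis.
- pocket_mouth (a point): Centre of the pocket's mouth, 45 mm up the slanted axis from pocket_floor; axes of the charger. Walls: lower (-x) 8 mm, upper (+x) 12 mm, sides 12 mm thick. Charger base 115 x 90 mm, 18 mm tall; highest point of the charger 82 mm above the table.
- slot_mouth (a point): Centre of the mouth of the slot in the top of the wooden tool block (60 x 84 mm, 70 mm tall, fixed), z up. The slot is 18 mm (x) by 38 mm (y), 64 mm deep, upright. The tongs hang in it, jaws closing along its y, the lower ends of their pads resting on the block's top, so that the tips are 56 mm below this point.
- tray_in (a point): Centre of the inner floor of the aluminium parts tray (110 x 110 mm outside, 22 mm tall, walls 3 mm, fixed); z up.
- phone_mid (a point): Centre of a phone lying flat, 150 x 73 x 9 mm; bystander.
- bottle_mid (a point): Centre of an upright small white bottle, 40 mm in diameter, 90 mm tall; bystander.
- carton_mid (a point): Centre of an upright cardboard carton, 70 x 50 x 90 mm; bystander.
Not all that is in view belongs to the job. There is more than one size of the part that bears tray_in; the job needs the smallest.

How it is judged:
By the outcome, as a careful person would: the job done as asked, in the order asked, and still so for the second after the job is handed in, with the robot touching nothing.
It also fails if it takes over 61 s, if anything falls off the work surface, if the arm or the gripper's body presses on something with over 40 N, if the wrist force passes 120 N, or if a joint passes its speed limit or range.

## Working session

There is one attempt and no reset: what is moved stays moved. The work goes in short steps, Python scripts to look and compute and a tool call to move; the robot and the scene stay as the last step left them, time stands still between calls to the robot, and variables do not carry over. Pictures are saved under pics/ and viewed, about 8 in all and at most 12, crops included, and the job is handed in when it is done.

Besides the shell and the picture viewer there is one more tool, called after "Call:" in YAML: its name, and indented under it one key for each argument. arm_command: Moves the arm, as the interface text tells. Its arguments: {"type":"object","properties":{"increments":{"type":"array","items":{"type":"array"}},"newtons":{"type":"number"}},"required":["increments"]}

```bash
ls; mkdir -p pics
python3 - <<'E'
from bench import r
import cv2
print(r.get_obs())
for n in("scene","top"):
    m=r.camera_model(n);print(n,m)
    cv2.imwrite(f"pics/{n}0.png",r.grab_frame(n))
E
```

```text
pics
{'clock': 0.0, 'joints': array([ 1.08489648,  0.47778834,  0.02235948,  1.55642781, -0.01147313,
        1.10928073, -0.08312562]), 'qvel': array([ 3.56886082e-06, -5.92208735e-04,  1.59874562e-03,  1.89196747e-03,
        7.17226277e-04,  7.66200018e-05, -1.89648619e-04]), 'tau': array([-9.32926099e-06, -5.96441674e+01,  1.60841670e+00, -2.81189561e+01,
        1.27169615e-02,  9.37143923e-03,  2.29093740e-05]), 'tcp_pos': array([ 0.24876323, -0.62690542,  0.24734393]), 'orientation': array([-2.59834575e+00,  1.76431615e+00,  2.44216589e-03]), 'contact_force': array([-0.02090249, -0.17162018,  0.64951066]), 'moment': array([0.03205438, 0.04670195, 0.02579065]), 'grip_width': 0.08558080212599693}
scene {'camera_matrix': array([[429.62058317,   0.        , 315.81465552],
       [  0.        , 429.62058317, 202.22673207],
       [  0.        ,   0.        ,   1.        ]]), 'camera_from_world': array([[ 0.80186399,  0.59729164,  0.01602605, -0.41836046],
       [ 0.34573074, -0.44193406, -0.82774666, -0.11548057],
       [-0.4873237 ,  0.66928094, -0.56087309,  1.57244653],
       [ 0.        ,  0.        ,  0.        ,  1.        ]])}
top {'camera_matrix': array([[383.68765346,   0.        , 320.90965283],
       [  0.        , 383.68765346, 199.82272429],
       [  0.        ,   0.        ,   1.        ]]), 'camera_from_world': array([[-0.01144742, -0.9998384 , -0.01386102, -0.01353578],
       [-0.98505602,  0.01365838, -0.17169182,  0.53108143],
       [ 0.1718534 ,  0.01168845, -0.98505319,  0.86898451],
       [ 0.        ,  0.        ,  0.        ,  1.        ]])}
```

View pics/scene0.png

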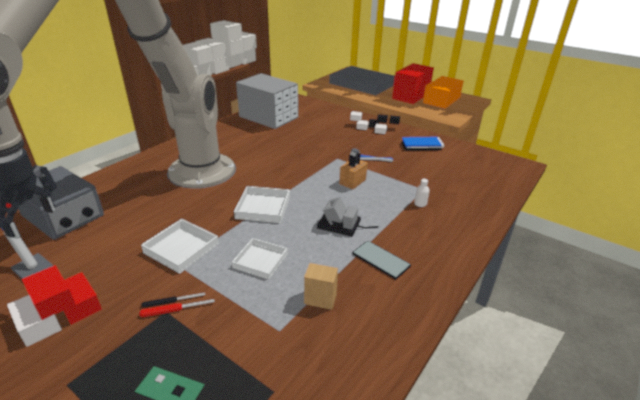

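View pics/top0.png

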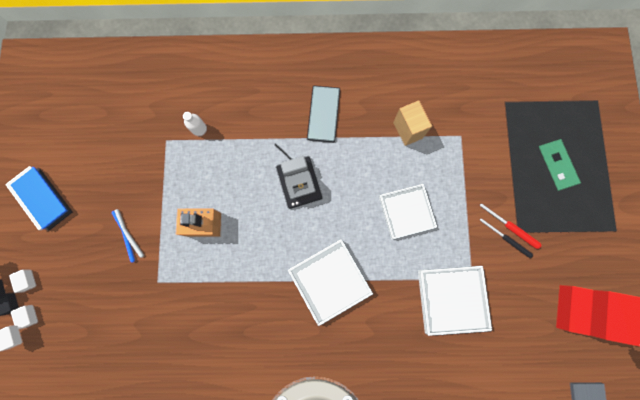

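```bash
cat > h.py <<'E'
import numpy as np, cv2
from bench import r
from scipy.spatial.transform import Rotation as R
def ray(m,uv):
    T=m["camera_from_world"];K=m["camera_matrix"]
    d=T[:3,:3].T@np.linalg.solve(K,[uv[0],uv[1],1.]);c=-T[:3,:3].T@T[:3,3]
    return c,d
def onz(m,uv,z):
    c,d=ray(m,uv);return c+d*(z-c[2])/d[2]
def proj(m,p):
    q=m["camera_from_world"]@np.append(p,1);q=m["camera_matrix"]@q[:3];return q[:2]/q[2]
E
python3 - <<'E'
from h import *
m=r.camera_model("top");np.set_printoptions(precision=4,suppress=True)
for n,uv,z in [("block",(198,222),.07),("charger",(298,182),.04),("tray",(408,211),.022),("bottle",(194,124),.09),("phone",(323,114),.009),("carton",(412,115),.09),("traybig",(330,283),.022)]:
    print(n,onz(m,uv,z))
# sizes of tray by colour
im=cv2.imread("pics/top0.png")
hsv=cv2.cvtColor(im,cv2.COLOR_BGR2HSV)
mask=((hsv[...,1]<25)&(hsv[...,2]>195)).astype(np.uint8)
mask=cv2.morphologyEx(mask,cv2.MORPH_CLOSE,np.ones((5,5)))
for c in cv2.findContours(mask,cv2.RETR_EXTERNAL,2)[0]:
    if cv2.contourArea(c)>800:
        b=cv2.minAreaRect(c);P=np.array([onz(m,p,.022) for p in cv2.boxPoints(b)])
        print(b,P.mean(0),np.linalg.norm(P[1]-P[0]),np.linalg.norm(P[2]-P[1]))
c=im[140:250,165:335];cv2.imwrite("pics/crop0.png",cv2.resize(c,None,fx=4.5,fy=4.5,interpolation=cv2.INTER_CUBIC))
E
```

```text
block [0.4786 0.2637 0.07  ]
charger [0.5765 0.0348 0.04  ]
tray [ 0.5046 -0.231   0.022 ]
bottle [0.7089 0.2766 0.09  ]
phone [ 0.7622 -0.0278  0.009 ]
carton [ 0.7225 -0.2372  0.09  ]
traybig [ 0.3357 -0.0391  0.022 ]
((314.0, 390.5), (17.0, 74.0), 90.0) [0.0993 0.0007 0.022 ] 0.16735911752224644 0.03573724780487942
((324.26611328125, 237.21685791015625), (197.85618591308594, 331.4744873046875), 89.37040710449219) [ 0.4541 -0.0249  0.022 ] 0.8345071753230856 0.4749650350153575
```

View pics/crop0.png

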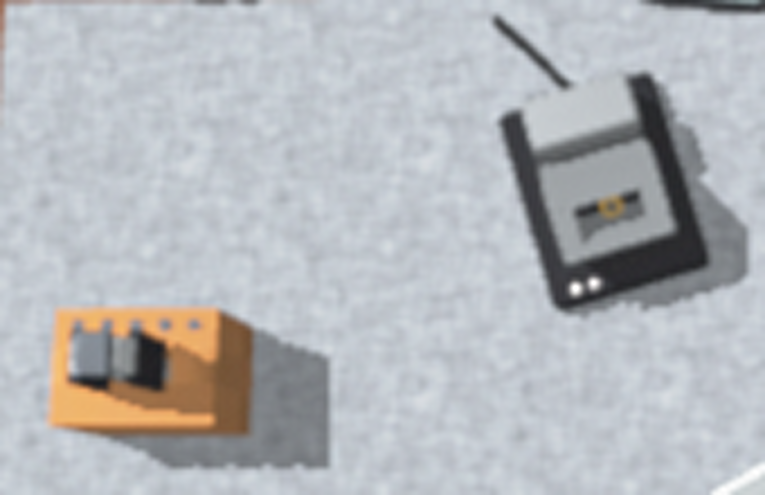

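Run:
```python
from h import *
np.set_printoptions(precision=4,suppress=True)
m=r.camera_model("top")
f=lambda x,y:(165+(x+.5)/4.5-.5,140+(y+.5)/4.5-.5)
for n,p,z in [("bTL",(57,310),.07),("bTR",(220,312),.07),("bBR",(215,428),.07),("bBL",(50,425),.07),("bow",(90,350),.128),("mouth",(610,212),.071),("c1",(503,120),.018),("c2",(650,75),.018),("c3",(705,262),.018),("c4",(560,308),.018)]:
    print(n,onz(m,f(*p),z))
w=r.camera_model("wrist");o=r.get_obs();T=np.eye(4);T[:3,:3]=R.from_rotvec(o["orientation"]).as_matrix();T[:3,3]=o["tcp_pos"]
print(w["camera_from_world"]@T, w["camera_matrix"]);print(T)
```

```text
bTL [0.5108 0.3134 0.07  ]
bTR [0.5086 0.2289 0.07  ]
bBR [0.4489 0.2292 0.07  ]
bBL [0.4515 0.3139 0.07  ]
bow [0.4821 0.2737 0.128 ]
mouth [0.5582 0.0275 0.071 ]
c1 [0.6224 0.0904 0.018 ]
c2 [0.647  0.0085 0.018 ]
c3 [ 0.5407 -0.0209  0.018 ]
c4 [0.5163 0.0584 0.018 ]
[[ 1.      0.0014 -0.0012 -0.0001]
 [-0.0017  0.9503 -0.3112  0.0369]
 [ 0.0007  0.3112  0.9503  0.1444]
 [ 0.      0.      0.      1.    ]] [[276.7778   0.     317.5903]
 [  0.     276.7778 199.3053]
 [  0.       0.       1.    ]]
[[ 0.3689 -0.9295 -0.0007  0.2488]
 [-0.9295 -0.3689  0.0015 -0.6269]
 [-0.0016  0.0001 -1.      0.2474]
 [ 0.      0.      0.      1.    ]]
```

Call:
arm_command:
  increments:
    - [[0.05, 0.075, 0], [0, 0, 0.15], 100]
    - [[0.1, 0.15, 0], [0, 0, 0.3], 100]
    - [[0.15, 0.225, 0], [0, 0, 0.45], 100]
    - [[0.2, 0.3, 0], [0, 0, 0.6], 100]
    - [[0.25, 0.375, 0], [0, 0, 0.75], 100]
    - [[0.25, 0.42, 0], [0, 0, 0.9], 100]
    - [[0.25, 0.46, 0], [0, 0, 1.05], 100]
    - [[0.25, 0.5, 0], [0, 0, 1.2], 100]
    - [[0.25, 0.54, 0], [0, 0, 1.35], 100]
    - [[0.25, 0.58, 0], [0, 0, 1.5], 100]

```text
clock: 1.1
tcp_pos: [0.4702, -0.1826, 0.2482]
orientation: [-3.103, -0.49, 0.0]
contact_force: [-1.0, -0.2, -0.5]
grip_width: 0.0856
```

Call:
arm_command:
  increments:
    - [[0.02, 0.04, -0.02], [0, 0, 0.15], 100]
    - [[0.026, 0.065, -0.04], [0, 0, 0.3], 100]
    - [[0.026, 0.065, -0.06], [0, 0, 0.45], 100]
    - [[0.026, 0.065, -0.08], [0, 0, 0.6], 100]
    - [[0.026, 0.065, -0.1], [0, 0, 0.75], 100]
    - [[0.026, 0.065, -0.11], [0, 0, 0.9], 100]
    - [[0.026, 0.065, -0.11], [0, 0, 1.05], 100]
    - [[0.026, 0.065, -0.11], [0, 0, 1.2], 100]
    - [[0.026, 0.065, -0.11], [0, 0, 1.35], 100]
    - [[0.026, 0.065, -0.11], [0, 0, 1.5], 100]

```text
clock: 2.1
tcp_pos: [0.4956, -0.1196, 0.138]
orientation: [-1.936, -2.473, 0.001]
contact_force: [0.4, -0.4, -0.5]
grip_width: 0.0854
```

Call:
arm_command:
  increments:
    - [[0, 0, 0], [0, 0, 0.05], 100]
    - [[0, 0, 0], [0, 0, 0.05], 100]

```text
clock: 2.3
tcp_pos: [0.4956, -0.1197, 0.1379]
orientation: [-1.881, -2.515, 0.0]
contact_force: [0.1, 1.2, -0.5]
grip_width: 0.0848
```

Run:
```python
from h import *
import pickle
o=r.get_obs();m=r.camera_model("wrist");im=r.grab_frame("wrist");pickle.dump((o,m,im),open("w1.pkl","wb"))
cv2.imwrite("pics/w1.png",im)
print(o["joints"],o["clock"],o["tcp_pos"],R.from_rotvec(o["orientation"]).as_matrix())
print(proj(m,[.558,.0275,.071]))
```

```text
[ 0.74765185  0.46328846 -0.78260104  2.00574791  0.43429171  0.84485601
  1.57858535] 2.3 [ 0.495565   -0.11970843  0.13794226] [[-2.82253352e-01  9.59339554e-01 -8.15341499e-04]
 [ 9.59339657e-01  2.82253784e-01  4.73428999e-04]
 [ 6.84312389e-04 -6.48562512e-04 -9.99999556e-01]]
[461.14278448 328.94070898]
```

View pics/w1.png

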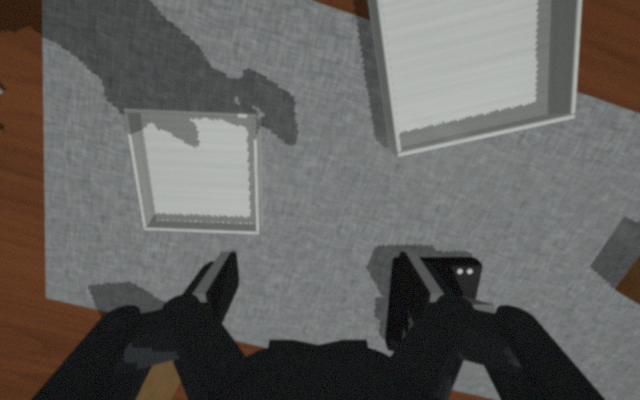

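Call:
arm_command:
  increments:
    - [[0.012, 0.045, 0], [0, 0, 0], 100]
    - [[0.025, 0.09, 0], [0, 0, 0], 100]
    - [[0.039, 0.14, 0], [0, 0, 0], 100]
    - [[0.039, 0.14, 0], [0, 0, 0], 100]
    - [[0.039, 0.14, 0], [0, 0, 0], 100]
    - [[0.039, 0.14, 0], [0, 0, 0], 100]

```text
clock: 2.95
tcp_pos: [0.5345, 0.0192, 0.1379]
orientation: [-1.884, -2.514, 0.002]
contact_force: [-0.2, -0.4, 0.0]
grip_width: 0.0853
```

Run:
```python
from h import *
import pickle
np.set_printoptions(precision=4,suppress=True)
o,m,im=pickle.load(open("w1.pkl","rb"))
P=np.array([onz(m,p,.022) for p in [(126,110),(259,112),(259,233),(145,230)]]);print(P,P.mean(0),np.linalg.norm(np.diff(P,axis=0),axis=1))
o=r.get_obs();m=r.camera_model("wrist");im=r.grab_frame("wrist");pickle.dump((o,m,im),open("w2.pkl","wb"))
u,v=proj(m,[.558,.0275,.071]);u=int(u);v=int(v);print(u,v,o["tcp_pos"],o["joints"])
c=im[v-85:v+65,u-100:u+100];print("crop origin",u-100,v-85)
cv2.imwrite("pics/w2.png",cv2.resize(c,None,fx=4,fy=4,interpolation=cv2.INTER_CUBIC))
```

```text
[[ 0.4649 -0.295   0.022 ]
 [ 0.4354 -0.1885  0.022 ]
 [ 0.5434 -0.1645  0.022 ]
 [ 0.5709 -0.2695  0.022 ]] [ 0.5037 -0.2294  0.022 ] [0.1105 0.1106 0.1085]
319 249 [0.5345 0.0192 0.1379] [ 0.4656  0.5042 -0.7853  1.9489  0.4616  0.8767  1.2934]
crop origin 219 164
```

View pics/w2.png

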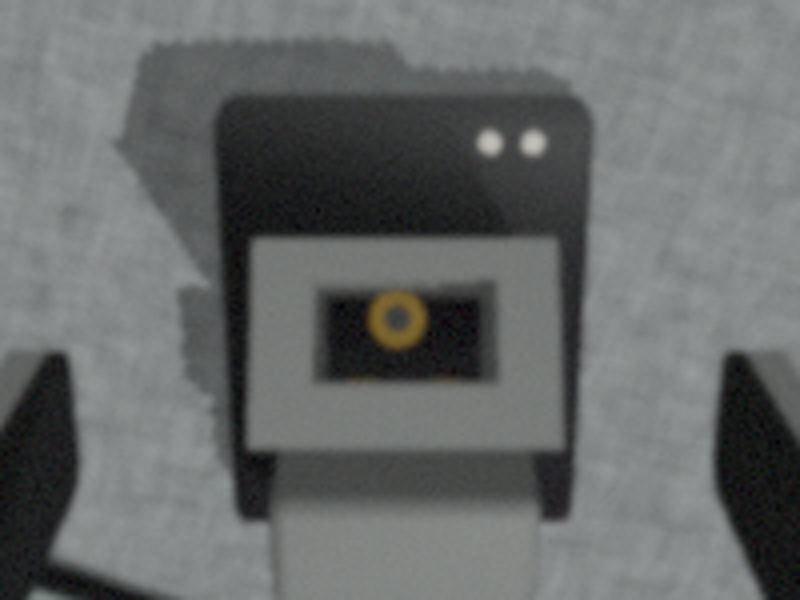

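Run:
```python
from h import *
import pickle
np.set_printoptions(precision=4,suppress=True)
o,m,im=pickle.load(open("w2.pkl","rb"))
f=lambda x,y:(219+(x+.5)/4-.5,164+(y+.5)/4-.5)
P=lambda x,y,z:onz(m,f(x,y),z)
a,b,c,d=P(317,283,.066),P(497,282,.066),P(497,382,.076),P(314,382,.076)
print(a,b,c,d,"widths",np.linalg.norm(a-b),np.linalg.norm(c-d),np.linalg.norm(a-d))
yv=(a-b)+(d-c);yaw=[np.degrees(np.arctan2(-v[0],v[1])) for v in (b-a,c-d)];print("yaw",yaw)
A,B,C,D=P(250,237,.062),P(558,237,.062),P(568,452,.082),P(246,452,.082)
print("outer",np.linalg.norm(A-B),np.linalg.norm(C-D),np.linalg.norm(A-D),[np.degrees(np.arctan2(-v[0],v[1])) for v in (B-A,C-D)])
mouth=(a+b+c+d)/4;out=(A+B+C+D)/4
print("mouth",mouth,"outer-centre",out)
y=np.radians(16.4);ex=np.array([np.cos(y),np.sin(y),0]);ey=np.array([-ex[1],ex[0],0]);ez=np.array([0,0,1])
ax=-.5*ex+.866*ez;lo=-.866*ex-.5*ez
print("outer->mouth",out-2*(-lo)) # outer face centre is 2mm to the upper side
floor=mouth-.045*ax
rim=P(397,320,.0439);dlt=rim-floor
print("floor",floor,"rim",rim,"rim rel: lo",dlt@lo,"y",dlt@ey,"ax",dlt@ax)
```

```text
[0.5524 0.0079 0.066 ] [0.5423 0.0417 0.066 ] [0.5581 0.0459 0.076 ] [0.5679 0.0122 0.076 ] widths 0.035260537123735544 0.03510649880229292 0.018971059700001104
yaw [np.float64(16.625355433874077), np.float64(16.288730614381386)]
outer 0.060708542428209535 0.061151496752860864 0.04094932192949767 [np.float64(16.270796061195934), np.float64(16.29799073262829)]
mouth [0.5551 0.0269 0.071 ] outer-centre [0.5569 0.0273 0.072 ]
outer->mouth [-1.1046 -0.4617 -0.928 ]
floor [0.5767 0.0333 0.032 ] rim [0.5666 0.0284 0.0439] rim rel: lo 0.003714242739957666 y -0.001848109318078744 ax 0.01585057631637277
```

Call:
arm_command:
  increments:
    - [[0, 0.01, 0.04], [0, 0, -0.05], 100]
    - [[-0.015, 0.04, 0.065], [0, 0, -0.1], 100]
    - [[-0.03, 0.085, 0.065], [0, 0, -0.15], 100]
    - [[-0.04, 0.13, 0.065], [0, 0, -0.2], 100]
    - [[-0.05, 0.17, 0.065], [0, 0, -0.25], 100]
    - [[-0.06, 0.21, 0.065], [0, 0, -0.3], 100]
    - [[-0.06, 0.253, 0.065], [0, 0, -0.3], 100]
    - [[-0.06, 0.253, 0.065], [0, 0, -0.3], 100]
    - [[-0.06, 0.253, 0.065], [0, 0, -0.3], 100]
    - [[-0.06, 0.253, 0.065], [0, 0, -0.3], 100]

```text
clock: 4.0
tcp_pos: [0.4756, 0.2709, 0.2028]
orientation: [2.24, 2.202, -0.002]
contact_force: [-0.2, -0.1, 0.3]
grip_width: 0.085
```

Run:
```python
from h import *
import pickle
np.set_printoptions(precision=4,suppress=True)
o=r.get_obs();m=r.camera_model("wrist");im=r.grab_frame("wrist");pickle.dump((o,m,im),open("w3.pkl","wb"))
u,v=proj(m,[.481,.2725,.1]);u=int(u);v=int(v);print(u,v,o["tcp_pos"],R.from_rotvec(o["orientation"]).as_matrix())
c=im[v-85:v+65,u-100:u+100];print("crop origin",u-100,v-85,c.shape)
cv2.imwrite("pics/w3.png",cv2.resize(c,None,fx=4,fy=4,interpolation=cv2.INTER_CUBIC))
```

```text
320 210 [0.4756 0.2709 0.2028] [[ 0.0172  0.9999 -0.0004]
 [ 0.9999 -0.0172 -0.0017]
 [-0.0018 -0.0004 -1.    ]]
crop origin 220 125 (150, 200, 3)
```

View pics/w3.png

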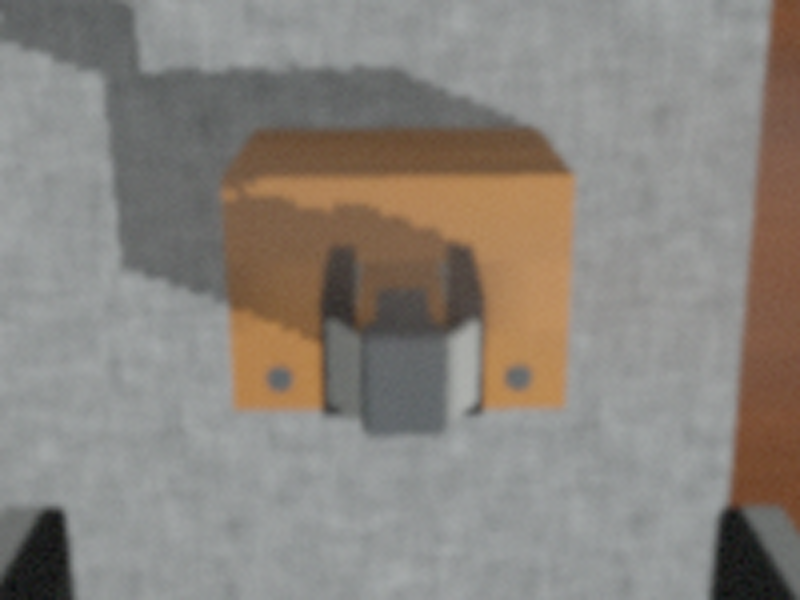

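Run:
```python
from h import *
import pickle
np.set_printoptions(precision=4,suppress=True)
o,m,im=pickle.load(open("w3.pkl","rb"))
P=lambda x,y,z:onz(m,(220+(x+.5)/4-.5,125+(y+.5)/4-.5),z)
B=[P(225,175,.07),P(573,175,.07),P(566,408,.07),P(237,408,.07)]
W=[P(362,333,.128),P(445,330,.128),P(445,432,.128),P(366,433,.128)]
G=[P(323,320,.112),P(484,318,.112),P(484,411,.112),P(323,411,.112)]
for q in(B,W,G): q=np.array(q);print(q,q.mean(0),np.linalg.norm(np.diff(q,axis=0),axis=1))
```

```text
[[0.4491 0.2312 0.07  ]
 [0.4506 0.3137 0.07  ]
 [0.5106 0.3139 0.07  ]
 [0.5092 0.2304 0.07  ]] [0.4799 0.2723 0.07  ] [0.0825 0.06   0.0835]
[[0.4686 0.2649 0.128 ]
 [0.4682 0.2809 0.128 ]
 [0.4897 0.2808 0.128 ]
 [0.4897 0.2651 0.128 ]] [0.4791 0.2729 0.128 ] [0.016  0.0215 0.0157]
[[0.4713 0.2563 0.112 ]
 [0.4715 0.2896 0.112 ]
 [0.4924 0.2898 0.112 ]
 [0.4918 0.2555 0.112 ]] [0.4818 0.2728 0.112 ] [0.0333 0.0209 0.0343]
```

Call:
arm_command:
  increments:
    - [[0.005, 0.002, -0.04], [0, 0, 0], 80]
    - [[0.005, 0.002, -0.08], [0, 0, 0], 70]
    - [[0.005, 0.002, -0.109], [0, 0, 0], 65]
    - [[0.005, 0.002, -0.109], [0, 0, 0], 60]
    - [[0.005, 0.002, -0.109], [0, 0, 0], 50]
    - [[0.005, 0.002, -0.109], [0, 0, 0], 45]
    - [[0.005, 0.002, -0.109], [0, 0, 0], 40]
    - [[0.005, 0.002, -0.109], [0, 0, 0], 36.5]
    - [[0.005, 0.002, -0.109], [0, 0, 0], 36.5]
    - [[0.005, 0.002, -0.109], [0, 0, 0], 36.5]
  newtons: 20

```text
clock: 5.05
tcp_pos: [0.4811, 0.276, 0.0963]
orientation: [2.236, 2.205, 0.005]
contact_force: [-0.5, -1.7, 6.1]
grip_width: 0.0311
```

Call:
arm_command:
  increments:
    - [[0, 0, 0], [0, 0, 0], 36.5]
    - [[0, 0, 0], [0, 0, 0], 36.5]
    - [[0, 0, 0], [0, 0, 0], 36.5]

```text
clock: 5.35
tcp_pos: [0.4812, 0.276, 0.0963]
orientation: [2.236, 2.205, 0.005]
contact_force: [-0.3, -1.4, 6.6]
grip_width: 0.0313
```

Call:
arm_command:
  increments:
    - [[0, 0, 0.005], [0, 0, 0], 36.5]
    - [[0, 0, 0.015], [0, 0, 0], 36.5]
    - [[0, 0, 0.03], [0, 0, 0], 36.5]
    - [[0, 0, 0.05], [0, 0, 0], 36.5]
    - [[0, 0, 0.07], [0, 0, 0], 36.5]
    - [[0, 0, 0.09], [0, 0, 0], 36.5]
    - [[0, 0, 0.11], [0, 0, 0], 36.5]
    - [[0, 0, 0.12], [0, 0, 0], 36.5]
    - [[0, 0, 0.12], [0, 0, 0], 36.5]
    - [[0, 0, 0.12], [0, 0, 0], 36.5]

```text
clock: 6.35
tcp_pos: [0.4798, 0.2751, 0.2141]
orientation: [2.237, 2.206, -0.0]
contact_force: [0.3, -0.1, -1.9]
grip_width: 0.0317
```

Run:
```python
from h import *
import pickle
np.set_printoptions(precision=4,suppress=True)
o=r.get_obs();m=r.camera_model("wrist");im=r.grab_frame("wrist");pickle.dump((o,m,im),open("w4.pkl","wb"))
print(o["tcp_pos"],R.from_rotvec(o["orientation"]).as_matrix(),o["contact_force"],o["grip_width"])
c=im[190:340,220:420]
cv2.imwrite("pics/w4.png",cv2.resize(c,None,fx=4,fy=4,interpolation=cv2.INTER_CUBIC))
```

```text
[0.4798 0.2751 0.2141] [[ 0.014   0.9999 -0.0001]
 [ 0.9999 -0.014  -0.0004]
 [-0.0004 -0.0001 -1.    ]] [ 0.2874 -0.1076 -1.8973] 0.031653723807212576
```

View pics/w4.png

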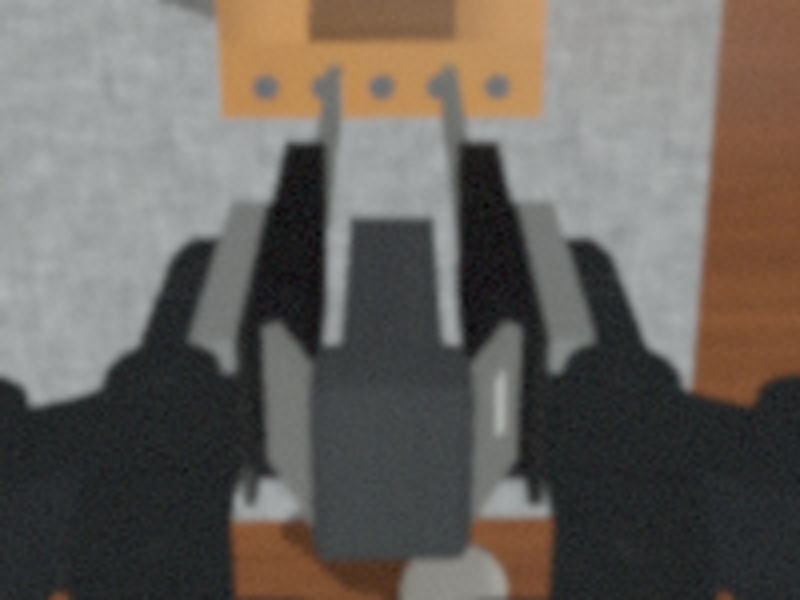

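```bash
cat >> h.py <<'E'
Y=np.radians(16.3);ex=np.array([np.cos(Y),np.sin(Y),0]);ey=np.array([-ex[1],ex[0],0]);ez=np.array([0,0,1.])
ax=-.5*ex+.866*ez;lo=-.866*ex-.5*ez
floor=np.array([.5767,.0333,.032])
def want(h,dlo=.0015,dy=-.0018,L=.0825):
    return floor+ax*(h+L)+lo*dlo+ey*dy, np.c_[ey,np.cross(-ax,ey),-ax]
def delta(h,**k):
    o=r.get_obs();p,Rw=want(h,**k);Rc=R.from_rotvec(o["orientation"])
    return p,p-o["tcp_pos"],(R.from_matrix(Rw)*Rc.inv()).as_rotvec()
E
python3 - <<'E'
from h import *
np.set_printoptions(precision=4,suppress=True)
for h in(.08,.063,.0035):print(delta(h))
E
```

```text
(array([0.498 , 0.0084, 0.172 ]), array([ 0.0185, -0.2665, -0.0416]), array([ 0.0718, -0.5217,  0.2917]))
(array([0.5061, 0.0108, 0.1573]), array([ 0.0266, -0.2642, -0.0563]), array([ 0.0718, -0.5217,  0.2917]))
(array([0.5347, 0.0191, 0.1057]), array([ 0.0552, -0.2558, -0.1078]), array([ 0.0718, -0.5217,  0.2917]))
```

Call:
arm_command:
  increments:
    - [[0, -0.03, 0], [0.009, -0.065, 0.036], 36.5]
    - [[0.005, -0.07, 0], [0.018, -0.13, 0.073], 36.5]
    - [[0.01, -0.11, 0], [0.027, -0.195, 0.109], 36.5]
    - [[0.01, -0.15, 0], [0.036, -0.261, 0.146], 36.5]
    - [[0.015, -0.19, 0], [0.045, -0.326, 0.182], 36.5]
    - [[0.018, -0.23, -0.01], [0.054, -0.391, 0.219], 36.5]
    - [[0.0185, -0.2665, -0.02], [0.063, -0.456, 0.255], 36.5]
    - [[0.0185, -0.2665, -0.03], [0.072, -0.522, 0.292], 36.5]
    - [[0.0185, -0.2665, -0.0416], [0.072, -0.522, 0.292], 36.5]
    - [[0.0185, -0.2665, -0.0416], [0.072, -0.522, 0.292], 36.5]

```text
clock: 7.4
tcp_pos: [0.4965, 0.0078, 0.1707]
orientation: [1.663, 2.215, 0.593]
contact_force: [0.3, 0.3, -1.2]
grip_width: 0.031
```

Call:
arm_command:
  increments:
    - [[0, 0, 0], [0, 0, 0], 36.5]
    - [[0, 0, 0], [0, 0, 0], 36.5]
    - [[0, 0, 0], [0, 0, 0], 36.5]

```text
clock: 7.7
tcp_pos: [0.4985, 0.0091, 0.1728]
orientation: [1.658, 2.215, 0.596]
contact_force: [0.5, -0.8, -1.2]
grip_width: 0.0313
```

Run:
```python
from h import *
import pickle
np.set_printoptions(precision=4,suppress=True)
o=r.get_obs();m=r.camera_model("wrist");im=r.grab_frame("wrist");pickle.dump((o,m,im),open("w5.pkl","wb"))
print(o["joints"],o["contact_force"],o["grip_width"]);print(delta(.08));print(delta(.0035))
mo=floor+.045*ax
for a in(-.01,.01):
  for b in(-.018,.018): print("mouth corner",proj(m,mo+lo*a+ey*b))
tip=o["tcp_pos"]+.0825*R.from_rotvec(o["orientation"]).as_matrix()[:,2];print("tip",proj(m,tip))
c=im[130:280,220:420]
cv2.imwrite("pics/w5.png",cv2.resize(c,None,fx=4,fy=4,interpolation=cv2.INTER_CUBIC))
```

```text
[ 0.8219  0.2463 -0.9711  2.3392  0.6219  0.1721  1.1868] [ 0.4553 -0.7742 -1.2387] 0.0312821872785889
(array([0.498 , 0.0084, 0.172 ]), array([-0.0006, -0.0007, -0.0009]), array([-0.001 ,  0.0013, -0.0011]))
(array([0.5347, 0.0191, 0.1057]), array([ 0.0362,  0.01  , -0.0671]), array([-0.001 ,  0.0013, -0.0011]))
mouth corner [300.026  209.7693]
mouth corner [338.455 209.773]
mouth corner [299.5918 189.2439]
mouth corner [338.9681 189.2465]
tip [318.0497 212.8854]
```

View pics/w5.png

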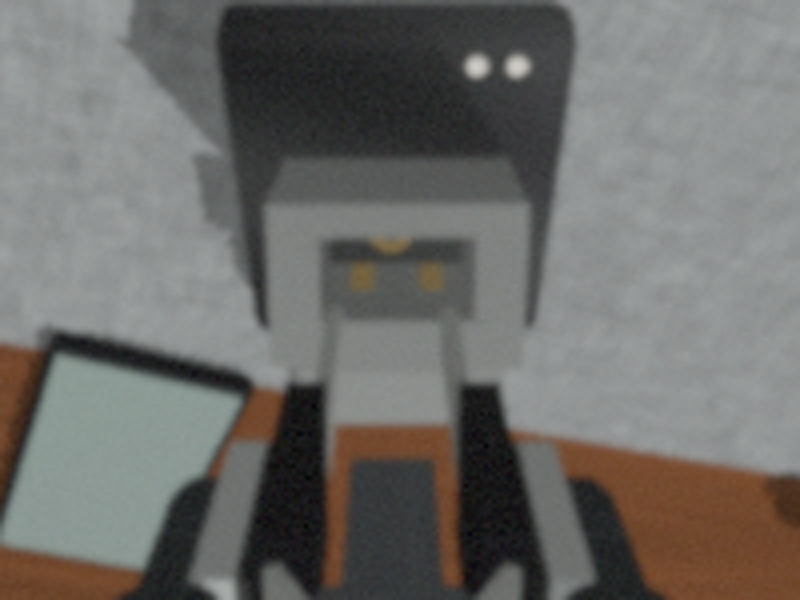

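```bash
cat >> h.py <<'E'
def want(h,dlo=.0015,dy=-.0018,L=.0825,t=27.5):
    # h along pocket axis, tool tilted by t deg, dlo at h=0 grows less with h
    t=np.radians(t);az=-np.sin(t)*ex+np.cos(t)*ez
    tip0=floor+lo*dlo+ey*dy+ax*.0035
    return tip0+az*(h-.0035+L), np.c_[ey,np.cross(-az,ey),-az]
E
python3 - <<'E'
from h import *
np.set_printoptions(precision=4,suppress=True)
for h in(.08,.06,.0035):print(delta(h,dlo=.0025))
E
```

```text
(array([0.503 , 0.0099, 0.1748]), array([0.0044, 0.0007, 0.002 ]), array([-0.0133,  0.0431, -0.0011]))
(array([0.5118, 0.0125, 0.1571]), array([ 0.0133,  0.0033, -0.0158]), array([-0.0133,  0.0431, -0.0011]))
(array([0.5369, 0.0198, 0.107 ]), array([ 0.0384,  0.0107, -0.0659]), array([-0.0133,  0.0431, -0.0011]))
```

Call:
arm_command:
  increments:
    - [[0.004, 0.0005, 0.002], [-0.006, 0.02, 0], 36.5]
    - [[0.0045, 0.0007, 0.002], [-0.013, 0.043, -0.001], 36.5]
    - [[0.009, 0.002, -0.007], [-0.013, 0.043, -0.001], 36.5]
    - [[0.0133, 0.0033, -0.0158], [-0.013, 0.043, -0.001], 36.5]
    - [[0.0133, 0.0033, -0.0158], [-0.013, 0.043, -0.001], 36.5]
    - [[0.0133, 0.0033, -0.0158], [-0.013, 0.043, -0.001], 36.5]

```text
clock: 8.35
tcp_pos: [0.5117, 0.0128, 0.1571]
orientation: [1.68, 2.243, 0.549]
contact_force: [-0.1, 0.5, -1.2]
grip_width: 0.0313
```

Run:
```python
from h import *
np.set_printoptions(precision=4,suppress=True)
o=r.get_obs();print(o["joints"],o["contact_force"])
for h in(.06,.04,.0035):print(delta(h,dlo=.0025))
```

```text
[ 0.7047  0.2943 -0.8832  2.3013  0.7012  0.2202  1.1   ] [-0.08    0.5152 -1.2423]
(array([0.5118, 0.0125, 0.1571]), array([ 0.0002, -0.0003, -0.    ]), array([-0.0001, -0.0001, -0.001 ]))
(array([0.5207, 0.0151, 0.1393]), array([ 0.0091,  0.0023, -0.0178]), array([-0.0001, -0.0001, -0.001 ]))
(array([0.5369, 0.0198, 0.107 ]), array([ 0.0252,  0.007 , -0.0501]), array([-0.0001, -0.0001, -0.001 ]))
```

Call:
arm_command:
  increments:
    - [[0.003, 0.0008, -0.006], [0, 0, 0], 36.5]
    - [[0.006, 0.0016, -0.012], [0, 0, 0], 36.5]
    - [[0.009, 0.0023, -0.0178], [0, 0, 0], 36.5]
    - [[0.0125, 0.0033, -0.025], [0, 0, 0], 36.5]
    - [[0.0125, 0.0033, -0.025], [0, 0, 0], 36.5]
    - [[0.0125, 0.0033, -0.025], [0, 0, 0], 36.5]

```text
clock: 8.95
tcp_pos: [0.5242, 0.0156, 0.1323]
orientation: [1.681, 2.242, 0.549]
contact_force: [-0.3, -0.9, -0.7]
grip_width: 0.0316
```

Run:
```python
from h import *
np.set_printoptions(precision=4,suppress=True)
o=r.get_obs();print(o["joints"],o["contact_force"],o["moment"])
for h in(.032,.0035):print(delta(h,dlo=.0025))
```

```text
[ 0.5676  0.3428 -0.7513  2.2999  0.9475  0.1792  0.8534] [-0.3391 -0.909  -0.6581] [-0.1936  0.4918  0.0197]
(array([0.5243, 0.0161, 0.1322]), array([ 0.0001,  0.0005, -0.    ]), array([-0.0003,  0.0002,  0.    ]))
(array([0.5369, 0.0198, 0.107 ]), array([ 0.0127,  0.0042, -0.0253]), array([-0.0003,  0.0002,  0.    ]))
```

Run:
```python
from h import *
np.set_printoptions(precision=4,suppress=True)
for h in(.032,.02,.0035):print(delta(h,dlo=.0027,t=25))
```

```text
(array([0.5283, 0.0173, 0.1343]), array([0.0041, 0.0017, 0.002 ]), array([-0.0126,  0.0421,  0.    ]))
(array([0.5331, 0.0187, 0.1234]), array([ 0.009 ,  0.0031, -0.0089]), array([-0.0126,  0.0421,  0.    ]))
(array([0.5398, 0.0206, 0.1085]), array([ 0.0157,  0.0051, -0.0238]), array([-0.0126,  0.0421,  0.    ]))
```

Call:
arm_command:
  increments:
    - [[0.0025, 0.001, 0.001], [-0.006, 0.021, 0], 36.5]
    - [[0.0041, 0.0017, 0.002], [-0.0126, 0.042, 0], 36.5]
    - [[0.0065, 0.0024, -0.0035], [-0.0126, 0.042, 0], 36.5]
    - [[0.009, 0.0031, -0.0089], [-0.0126, 0.042, 0], 36.5]
    - [[0.009, 0.0031, -0.0089], [-0.0126, 0.042, 0], 36.5]
    - [[0.009, 0.0031, -0.0089], [-0.0126, 0.042, 0], 36.5]

```text
clock: 9.55
tcp_pos: [0.5331, 0.0186, 0.1234]
orientation: [1.702, 2.27, 0.503]
contact_force: [-0.5, -0.5, -0.8]
grip_width: 0.0316
```

Run:
```python
from h import *
np.set_printoptions(precision=4,suppress=True)
o=r.get_obs();print(o["joints"],o["contact_force"],o["moment"])
for h in(.02,.0035):print(delta(h,dlo=.0027,t=25))
```

```text
[ 0.5781  0.3923 -0.7913  2.257   0.9175  0.2568  0.8868] [-0.4864 -0.5493 -0.8484] [-0.1538  0.5139 -0.0187]
(array([0.5331, 0.0187, 0.1234]), array([-0.    ,  0.0001,  0.    ]), array([0.0001, 0.0001, 0.0003]))
(array([0.5398, 0.0206, 0.1085]), array([ 0.0067,  0.0021, -0.0149]), array([0.0001, 0.0001, 0.0003]))
```

Clear of the limit with margin; going down the last 16 mm slowly.

Call:
arm_command:
  increments:
    - [[0.0015, 0.0005, -0.0035], [0, 0, 0], 36.5]
    - [[0.003, 0.001, -0.007], [0, 0, 0], 36.5]
    - [[0.0045, 0.0014, -0.01], [0, 0, 0], 36.5]
    - [[0.0057, 0.0018, -0.0125], [0, 0, 0], 36.5]
    - [[0.0067, 0.0021, -0.0149], [0, 0, 0], 36.5]
    - [[0.0067, 0.0021, -0.0149], [0, 0, 0], 36.5]
    - [[0.0067, 0.0021, -0.0149], [0, 0, 0], 36.5]

```text
clock: 10.25
tcp_pos: [0.5399, 0.0209, 0.108]
orientation: [1.701, 2.27, 0.503]
contact_force: [0.1, 0.3, -1.4]
grip_width: 0.0313
```

Run:
```python
from h import *
np.set_printoptions(precision=4,suppress=True)
o=r.get_obs();print(o["joints"],o["contact_force"],o["moment"])
for h in(.0035,):print(delta(h,dlo=.0027,t=25))
```

```text
[ 0.5006  0.4165 -0.7116  2.255   1.0148  0.2277  0.7875] [ 0.1373  0.2812 -1.3646] [-0.152   0.4548 -0.0033]
(array([0.5398, 0.0206, 0.1085]), array([-0.0001, -0.0002,  0.0004]), array([-0.    , -0.0002, -0.    ]))
```

Call:
arm_command:
  increments:
    - [[0, 0, 0], [0, 0, 0], 34]
    - [[0, 0, 0], [0, 0, 0], 32]
    - [[0, 0, 0], [0, 0, 0], 30]
    - [[0, 0, 0], [0, 0, 0], 28]
    - [[0, 0, 0], [0, 0, 0], 26]
    - [[0, 0, 0], [0, 0, 0], 24]
    - [[0, 0, 0], [0, 0, 0], 24]
    - [[0, 0, 0], [0, 0, 0], 24]
    - [[0, 0, 0], [0, 0, 0], 24]
  newtons: 20

```text
clock: 11.15
tcp_pos: [0.54, 0.0207, 0.1082]
orientation: [1.702, 2.27, 0.503]
contact_force: [-3.0, -1.0, 4.2]
grip_width: 0.0222
```

Call:
arm_command:
  increments:
    - [[0, 0, 0], [0, 0, 0], 24]
    - [[0, 0, 0], [0, 0, 0], 24]

```text
clock: 11.35
tcp_pos: [0.54, 0.0207, 0.1082]
orientation: [1.702, 2.27, 0.503]
contact_force: [-2.7, -0.5, 4.8]
grip_width: 0.0217
```

Run:
```python
from h import *
import pickle
np.set_printoptions(precision=4,suppress=True)
o=r.get_obs();m=r.camera_model("wrist");im=r.grab_frame("wrist");pickle.dump((o,m,im),open("w6.pkl","wb"))
print(o["contact_force"],o["moment"],o["grip_width"],o["joints"]);print(delta(.0035,dlo=.0027,t=25))
c=im[155:275,240:400]
g=np.clip(c.astype(float)*1.6,0,255).astype(np.uint8)
cv2.imwrite("pics/w6.png",cv2.resize(g,None,fx=5,fy=5,interpolation=cv2.INTER_CUBIC))
```

```text
[-2.742  -0.4806  4.7797] [-0.1834  0.6032  0.0439] 0.021672907350385108 [ 0.501   0.4162 -0.7117  2.2549  1.0149  0.2278  0.7874]
(array([0.5398, 0.0206, 0.1085]), array([-0.0001, -0.    ,  0.0003]), array([ 0.0001, -0.    ,  0.0002]))
```

View pics/w6.png

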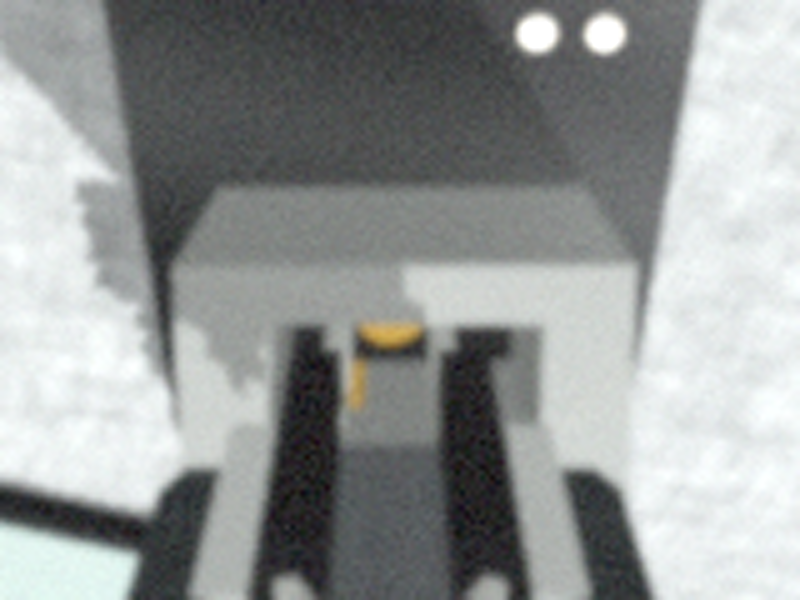

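Call:
arm_command:
  increments:
    - [[-0.0016, -0.0005, 0.0036], [0, 0, 0], 24]
    - [[-0.0032, -0.001, 0.0073], [0, 0, 0], 24]
    - [[-0.0065, -0.0019, 0.0145], [0, 0, 0], 24]
    - [[-0.0097, -0.0028, 0.0218], [0, 0, 0], 24]
    - [[-0.013, -0.0038, 0.029], [0, 0, 0], 24]
    - [[-0.0162, -0.0047, 0.0363], [0, 0, 0], 24]
    - [[-0.0203, -0.0059, 0.0453], [0, 0, 0], 24]
    - [[-0.0243, -0.0071, 0.0544], [0, 0, 0], 24]
    - [[-0.0284, -0.0083, 0.0634], [0, 0, 0], 24]
    - [[-0.0324, -0.0095, 0.0725], [0, 0, 0], 24]

```text
clock: 12.4
tcp_pos: [0.507, 0.0112, 0.181]
orientation: [1.702, 2.27, 0.503]
contact_force: [0.2, 1.3, -1.0]
grip_width: 0.022
```

Run:
```python
from h import *
import pickle
np.set_printoptions(precision=4,suppress=True)
o=r.get_obs();m=r.camera_model("wrist");im=r.grab_frame("wrist");pickle.dump((o,m,im),open("w7.pkl","wb"))
print(o["tcp_pos"],o["contact_force"],o["grip_width"],o["joints"])
c=im[155:275,240:400]
g=np.clip(c.astype(float)*1.6,0,255).astype(np.uint8)
cv2.imwrite("pics/w7.png",cv2.resize(g,None,fx=5,fy=5,interpolation=cv2.INTER_CUBIC))
```

```text
[0.507  0.0112 0.181 ] [ 0.1547  1.3219 -1.0303] 0.022006449275495808 [ 0.918   0.3132 -1.1279  2.2528  0.6289  0.3726  1.1807]
```

View pics/w7.png

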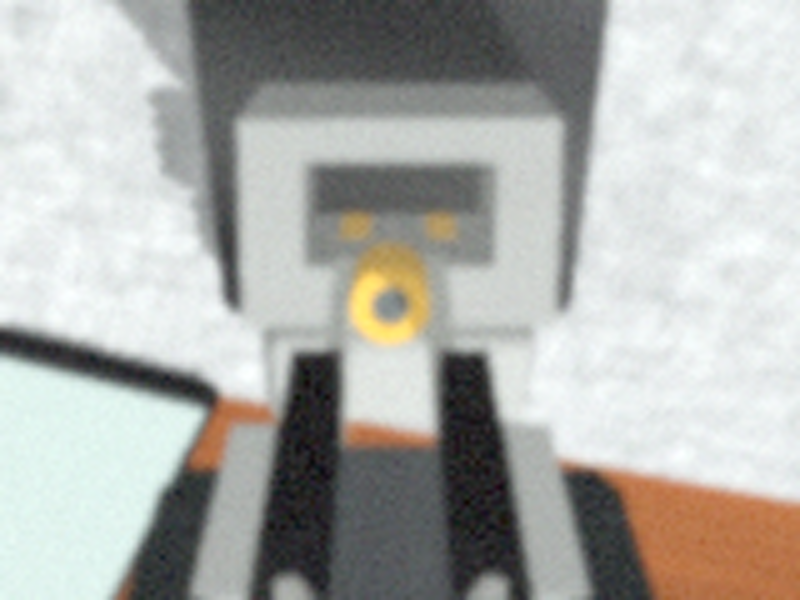

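```bash
cat >> h.py <<'E'
def tray(z,t=-5,L=.0825):
    t=np.radians(t);az=-np.sin(t)*ex+np.cos(t)*ez
    o=r.get_obs();p=np.array([.504,-.230,z])+az*L;Rw=np.c_[ey,np.cross(-az,ey),-az]
    return p,p-o["tcp_pos"],(R.from_matrix(Rw)*R.from_rotvec(o["orientation"]).inv()).as_rotvec()
E
python3 - <<'E'
from h import *
np.set_printoptions(precision=4,suppress=True)
for z in(.05,.009):print(tray(z))
E
```

```text
(array([ 0.5109, -0.228 ,  0.1322]), array([ 0.0037, -0.2391, -0.0497]), array([-0.1463,  0.503 , -0.0001]))
(array([ 0.5109, -0.228 ,  0.0912]), array([ 0.0037, -0.2391, -0.0907]), array([-0.1463,  0.503 , -0.0001]))
```

Call:
arm_command:
  increments:
    - [[0, -0.01, 0.005], [-0.01, 0.03, 0], 24]
    - [[0, -0.035, 0.005], [-0.03, 0.1, 0], 24]
    - [[0, -0.065, 0.005], [-0.045, 0.16, 0], 24]
    - [[0, -0.095, 0], [-0.065, 0.22, 0], 24]
    - [[0.002, -0.125, -0.005], [-0.08, 0.28, 0], 24]
    - [[0.003, -0.155, -0.01], [-0.1, 0.34, 0], 24]
    - [[0.0037, -0.185, -0.02], [-0.12, 0.4, 0], 24]
    - [[0.0037, -0.21, -0.03], [-0.135, 0.46, 0], 24]
    - [[0.0037, -0.23, -0.04], [-0.1463, 0.503, 0], 24]
    - [[0.0037, -0.239, -0.05], [-0.1463, 0.503, 0], 24]

```text
clock: 13.45
tcp_pos: [0.5121, -0.2293, 0.1295]
orientation: [-1.854, -2.468, 0.107]
contact_force: [-0.1, 0.3, -1.1]
grip_width: 0.0216
```

Call:
arm_command:
  increments:
    - [[0, 0, 0], [0, 0, 0], 24]
    - [[0, 0, 0], [0, 0, 0], 24]
    - [[0, 0, 0], [0, 0, 0], 24]

```text
clock: 13.75
tcp_pos: [0.5113, -0.2266, 0.1313]
orientation: [-1.85, -2.472, 0.106]
contact_force: [-0.1, -0.0, 0.1]
grip_width: 0.0218
```

Run:
```python
from h import *
np.set_printoptions(precision=4,suppress=True)
o=r.get_obs();print(o["contact_force"],o["grip_width"],o["joints"])
for z in(.05,.009):print(tray(z))
```

```text
[-0.0733 -0.0289  0.1038] 0.021785732039374357 [ 0.987   0.6626 -0.9703  1.8423  0.6526  1.0791  1.5927]
(array([ 0.5109, -0.228 ,  0.1322]), array([-0.0004, -0.0014,  0.0009]), array([-0.0008,  0.0007, -0.0012]))
(array([ 0.5109, -0.228 ,  0.0912]), array([-0.0004, -0.0014, -0.0401]), array([-0.0008,  0.0007, -0.0012]))
```

Lower in small steps towards the tray floor, watching the force.

Call:
arm_command:
  increments:
    - [[0, -0.001, -0.01], [0, 0, 0], 24]
    - [[0, -0.001, -0.02], [0, 0, 0], 24]
    - [[0, -0.001, -0.03], [0, 0, 0], 24]
    - [[0, -0.001, -0.036], [0, 0, 0], 24]
    - [[0, -0.001, -0.04], [0, 0, 0], 24]
    - [[0, -0.001, -0.04], [0, 0, 0], 24]
    - [[0, -0.001, -0.04], [0, 0, 0], 24]

```text
clock: 14.45
tcp_pos: [0.5114, -0.2287, 0.0907]
orientation: [-1.852, -2.47, 0.107]
contact_force: [-0.1, 0.6, -2.0]
grip_width: 0.0216
```

Call:
arm_command:
  increments:
    - [[0, 0, -0.001], [0, 0, 0], 24]
    - [[0, 0, -0.002], [0, 0, 0], 24]
    - [[0, 0, -0.002], [0, 0, 0], 24]

```text
clock: 14.75
tcp_pos: [0.5113, -0.2288, 0.0887]
orientation: [-1.852, -2.47, 0.108]
contact_force: [-0.4, 0.2, -1.6]
grip_width: 0.0222
```

Call:
arm_command:
  increments:
    - [[0, 0, -0.0005], [0, 0, 0], 24]
    - [[0, 0, -0.001], [0, 0, 0], 24]
    - [[0, 0, -0.0015], [0, 0, 0], 24]
    - [[0, 0, -0.0015], [0, 0, 0], 24]

```text
clock: 15.15
tcp_pos: [0.5117, -0.2287, 0.0882]
orientation: [-1.852, -2.47, 0.108]
contact_force: [-2.3, 0.6, 9.3]
grip_width: 0.0216
```

Call:
arm_command:
  increments:
    - [[0, 0, -0.0005], [0, 0, 0], 24]
    - [[0, 0, -0.001], [0, 0, 0], 24]
    - [[0, 0, -0.001], [0, 0, 0], 24]

```text
clock: 15.45
tcp_pos: [0.5124, -0.2286, 0.0874]
orientation: [-1.853, -2.471, 0.107]
contact_force: [-0.6, -0.2, 7.2]
grip_width: 0.0221
```

Call:
arm_command:
  increments:
    - [[0, 0, 0.0015], [0, 0, 0], 24]
    - [[0, 0, 0.0015], [0, 0, 0], 27]
    - [[0, 0, 0.0015], [0, 0, 0], 30]
    - [[0, 0, 0.0015], [0, 0, 0], 33]
    - [[0, 0, 0.0015], [0, 0, 0], 36.5]
    - [[0, 0, 0.0015], [0, 0, 0], 36.5]
    - [[0, 0, 0.0015], [0, 0, 0], 36.5]
    - [[0, 0, 0.0015], [0, 0, 0], 36.5]
    - [[0, 0, 0.0015], [0, 0, 0], 36.5]

```text
clock: 16.35
tcp_pos: [0.5113, -0.2288, 0.0876]
orientation: [-1.852, -2.47, 0.108]
contact_force: [0.0, 0.9, -0.3]
grip_width: 0.0313
```

Call:
arm_command:
  increments:
    - [[0, 0, 0.004], [0, 0, 0], 36.5]
    - [[0, 0, 0.01], [0, 0, 0], 36.5]
    - [[0, 0, 0.02], [0, 0, 0], 36.5]
    - [[0, 0, 0.035], [0, 0, 0], 36.5]
    - [[0, 0, 0.06], [0, 0, 0], 36.5]
    - [[0, 0, 0.09], [0, 0, 0], 36.5]
    - [[0, 0, 0.11], [0, 0, 0], 36.5]
    - [[0, 0, 0.12], [0, 0, 0], 36.5]
    - [[0, 0, 0.12], [0, 0, 0], 36.5]
    - [[0, 0, 0.12], [0, 0, 0], 36.5]

```text
clock: 17.35
tcp_pos: [0.5108, -0.2289, 0.2072]
orientation: [-1.852, -2.469, 0.108]
contact_force: [-0.8, -0.5, -0.1]
grip_width: 0.0314
```

Run:
```python
from h import *
import pickle
np.set_printoptions(precision=4,suppress=True)
o=r.get_obs();m=r.camera_model("wrist");im=r.grab_frame("wrist");pickle.dump((o,m,im),open("w8.pkl","wb"))
print(o["tcp_pos"],o["contact_force"],o["grip_width"],o["joints"])
print(proj(m,[.504,-.23,.01]))
c=im[130:280,220:420]
cv2.imwrite("pics/w8.png",cv2.resize(c,None,fx=4,fy=4,interpolation=cv2.INTER_CUBIC))
```

```text
[ 0.5108 -0.2289  0.2072] [-0.7561 -0.5009 -0.1294] 0.03141305198419308 [ 1.0388  0.576  -1.0335  1.7789  0.5591  1.1964  1.6696]
[318.5745 187.2463]
```

View pics/w8.png

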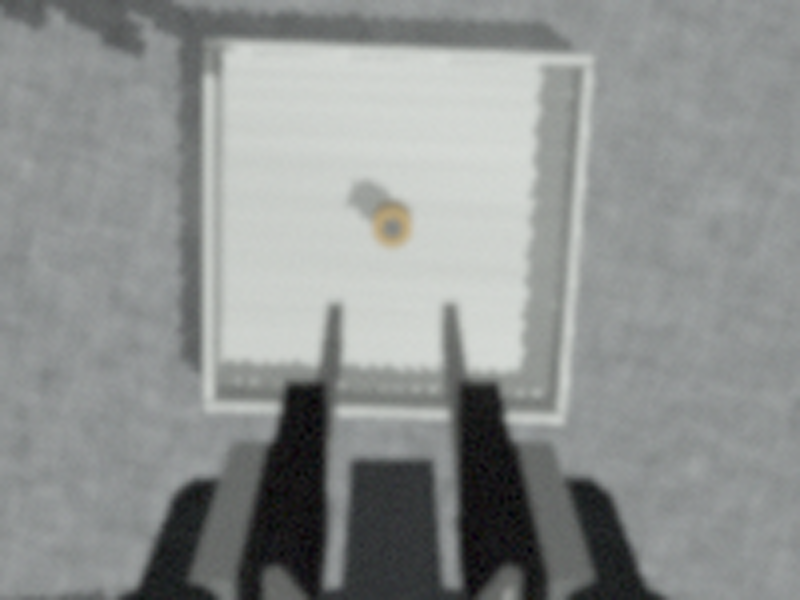

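```bash
cat >> h.py <<'E'
def block(z):
    y=np.radians(-1.);bx=np.array([np.cos(y),np.sin(y),0]);by=np.array([-bx[1],bx[0],0])
    o=r.get_obs();p=np.array([.480,.2725,z]);Rw=np.c_[by,bx,-ez]
    return p,p-o["tcp_pos"],(R.from_matrix(Rw)*R.from_rotvec(o["orientation"]).inv()).as_rotvec()
E
python3 - <<'E'
from h import *
np.set_printoptions(precision=4,suppress=True)
print(block(.2))
E
```

```text
(array([0.48  , 0.2725, 0.2   ]), array([-0.0305,  0.5013, -0.0067]), array([ 0.0105, -0.0888, -0.3013]))
```

Call:
arm_command:
  increments:
    - [[0, 0.02, 0], [0, -0.01, -0.03], 36.5]
    - [[0, 0.055, 0], [0, -0.02, -0.06], 36.5]
    - [[0, 0.095, 0], [0.002, -0.03, -0.09], 36.5]
    - [[-0.005, 0.135, 0], [0.004, -0.04, -0.12], 36.5]
    - [[-0.01, 0.175, 0], [0.005, -0.05, -0.15], 36.5]
    - [[-0.013, 0.215, 0], [0.006, -0.055, -0.18], 36.5]
    - [[-0.015, 0.255, 0], [0.007, -0.065, -0.21], 36.5]
    - [[-0.018, 0.295, 0], [0.008, -0.075, -0.24], 36.5]
    - [[-0.02, 0.335, 0], [0.009, -0.08, -0.27], 36.5]
    - [[-0.022, 0.37, 0], [0.0105, -0.0888, -0.3013], 36.5]

```text
clock: 18.4
tcp_pos: [0.4882, 0.143, 0.2067]
orientation: [2.241, 2.201, -0.001]
contact_force: [0.2, 0.1, -0.6]
grip_width: 0.0312
```

Run:
```python
from h import *
np.set_printoptions(precision=4,suppress=True)
print(block(.2),r.get_obs()["joints"])
```

```text
(array([0.48  , 0.2725, 0.2   ]), array([-0.0082,  0.1295, -0.0067]), array([ 0.0006, -0.    ,  0.0002])) [ 0.4438  0.4483 -1.0618  1.94    0.4604  1.0218  0.7272]
```

Call:
arm_command:
  increments:
    - [[-0.003, 0.04, 0], [0, 0, 0], 36.5]
    - [[-0.006, 0.08, -0.005], [0, 0, 0], 36.5]
    - [[-0.0082, 0.115, -0.007], [0, 0, 0], 36.5]
    - [[-0.0082, 0.1295, -0.015], [0, 0, 0], 36.5]
    - [[-0.0082, 0.1295, -0.025], [0, 0, 0], 36.5]
    - [[-0.0082, 0.1295, -0.03], [0, 0, 0], 36.5]
    - [[-0.0082, 0.1295, -0.03], [0, 0, 0], 36.5]
    - [[-0.0082, 0.1295, -0.03], [0, 0, 0], 36.5]

```text
clock: 19.2
tcp_pos: [0.4813, 0.2693, 0.1773]
orientation: [2.241, 2.199, -0.001]
contact_force: [0.0, -0.7, -0.7]
grip_width: 0.0311
```

Run:
```python
from h import *
import pickle
np.set_printoptions(precision=4,suppress=True)
print(block(.1),r.get_obs()["joints"])
m=r.camera_model("wrist");im=r.grab_frame("wrist")
pickle.dump((r.get_obs(),m,im),open("w9.pkl","wb"))
# block top outline by colour, tips at known columns
hsv=cv2.cvtColor(im,cv2.COLOR_BGR2HSV)
mask=((hsv[...,0]>8)&(hsv[...,0]<22)&(hsv[...,1]>120)&(hsv[...,2]>90)).astype(np.uint8)
n,l,s,c=cv2.connectedComponentsWithStats(mask);print([list(q) for q in s[1:] if q[4]>150])
for p in [(.4495,.2305,.07),(.4505,.3145,.07),(.5105,.3135,.07)]:print("pred corner",proj(m,p))
for y in(-.0095,.0095):print("pred blade near edge",proj(m,[.475,.2725+y,.0945]))
```

```text
(array([0.48  , 0.2725, 0.1   ]), array([-0.0013,  0.0032, -0.0773]), array([0.0017, 0.0009, 0.0018])) [ 0.1343  0.5509 -0.9994  1.8733  0.5451  1.0203  0.454 ]
[[np.int32(53), np.int32(0), np.int32(587), np.int32(400), np.int32(83896)], [np.int32(275), np.int32(157), np.int32(94), np.int32(75), np.int32(4958)], [np.int32(183), np.int32(339), np.int32(54), np.int32(61), np.int32(916)], [np.int32(400), np.int32(339), np.int32(53), np.int32(61), np.int32(922)], [np.int32(0), np.int32(342), np.int32(86), np.int32(58), np.int32(4340)]]
pred corner [272.0167 168.3062]
pred corner [370.4108 167.5233]
pred corner [366.7869 231.792 ]
pred blade near edge [310.0699 205.276 ]
pred blade near edge [333.8822 204.8366]
```

Call:
arm_command:
  increments:
    - [[-0.0013, 0.0032, 0], [0, 0, 0], 36.5]
    - [[-0.0013, 0.0032, -0.005], [0, 0, 0], 36.5]
    - [[-0.0013, 0.0032, -0.012], [0, 0, 0], 36.5]
    - [[-0.0013, 0.0032, -0.02], [0, 0, 0], 36.5]
    - [[-0.0013, 0.0032, -0.03], [0, 0, 0], 36.5]
    - [[-0.0013, 0.0032, -0.04], [0, 0, 0], 36.5]
    - [[-0.0013, 0.0032, -0.05], [0, 0, 0], 36.5]
    - [[-0.0013, 0.0032, -0.05], [0, 0, 0], 36.5]

```text
clock: 20.05
tcp_pos: [0.4789, 0.2733, 0.1258]
orientation: [2.24, 2.202, -0.004]
contact_force: [0.3, -0.5, -0.3]
grip_width: 0.0309
```

Call:
arm_command:
  increments:
    - [[0, 0, -0.008], [0, 0, 0], 36.5]
    - [[0, 0, -0.016], [0, 0, 0], 36.5]
    - [[0, 0, -0.022], [0, 0, 0], 36.5]
    - [[0, 0, -0.026], [0, 0, 0], 36.5]
    - [[0, 0, -0.026], [0, 0, 0], 36.5]
    - [[0, 0, -0.026], [0, 0, 0], 36.5]

```text
clock: 20.65
tcp_pos: [0.4798, 0.274, 0.1017]
orientation: [2.24, 2.201, 0.001]
contact_force: [0.7, 0.5, -0.8]
grip_width: 0.0311
```

Call:
arm_command:
  increments:
    - [[0, -0.001, -0.001], [0, 0, 0], 36.5]
    - [[0, -0.001, -0.002], [0, 0, 0], 36.5]
    - [[0, -0.001, -0.003], [0, 0, 0], 36.5]
    - [[0, -0.001, -0.004], [0, 0, 0], 36.5]
    - [[0, -0.001, -0.005], [0, 0, 0], 36.5]
    - [[0, -0.001, -0.005], [0, 0, 0], 36.5]
    - [[0, -0.001, -0.005], [0, 0, 0], 36.5]

```text
clock: 21.35
tcp_pos: [0.4797, 0.2729, 0.0966]
orientation: [2.24, 2.201, 0.001]
contact_force: [-0.7, -0.2, -0.3]
grip_width: 0.0311
```

Call:
arm_command:
  increments:
    - [[0, 0, -0.0007], [0, 0, 0], 36.5]
    - [[0, 0, -0.0015], [0, 0, 0], 36.5]
    - [[0, 0, -0.0015], [0, 0, 0], 36.5]

```text
clock: 21.65
tcp_pos: [0.4799, 0.2731, 0.0956]
orientation: [2.239, 2.201, 0.001]
contact_force: [-1.6, -1.6, 4.5]
grip_width: 0.0311
```

Call:
arm_command:
  increments:
    - [[0, 0, 0.0005], [0, 0, 0], 38]
    - [[0, 0, 0.0005], [0, 0, 0], 40]
    - [[0, 0, 0.0005], [0, 0, 0], 43]
    - [[0, 0, 0.0005], [0, 0, 0], 48]
    - [[0, 0, 0.0005], [0, 0, 0], 55]
    - [[0, 0, 0.0005], [0, 0, 0], 70]
    - [[0, 0, 0.0005], [0, 0, 0], 80]
    - [[0, 0, 0.0005], [0, 0, 0], 80]
    - [[0, 0, 0.0005], [0, 0, 0], 80]

```text
clock: 22.55
tcp_pos: [0.4797, 0.273, 0.0956]
orientation: [2.24, 2.201, 0.001]
contact_force: [0.6, 0.8, 0.3]
grip_width: 0.0683
```

Call:
arm_command:
  increments:
    - [[0, 0, 0.01], [0, 0, 0], 80]
    - [[0, 0, 0.03], [0, 0, 0], 80]
    - [[0, 0, 0.06], [0, 0, 0], 80]
    - [[0, 0, 0.09], [0, 0, 0], 80]
    - [[-0.005, 0, 0.11], [0, 0, 0], 80]
    - [[-0.01, 0, 0.13], [0, 0, 0], 80]
    - [[-0.01, 0, 0.13], [0, 0, 0], 80]
    - [[-0.01, 0, 0.13], [0, 0, 0], 80]

```text
clock: 23.35
tcp_pos: [0.4697, 0.2727, 0.2259]
orientation: [2.239, 2.2, 0.001]
contact_force: [0.3, 0.1, 0.6]
grip_width: 0.0681
```

Run:
```python
from h import *
o=r.get_obs();m=r.camera_model("wrist");im=r.grab_frame("wrist");top=r.grab_frame("top")
print(o["tcp_pos"],o["contact_force"],o["clock"])
t0=cv2.imread("pics/top0.png")
# bystander change vs start, in the top view
d=cv2.absdiff(top,t0).max(2)
for n,(u,v) in dict(phone=(323,114),bottle=(194,124),carton=(412,115),charger=(298,182)).items(): print(n,"max mean diff",d[v-25:v+25,u-22:u+22].max(),d[v-25:v+25,u-22:u+22].mean())
a=cv2.resize(im[130:280,220:420],(400,300),interpolation=cv2.INTER_CUBIC);b=cv2.resize(top[165:265,365:465],(300,300),interpolation=cv2.INTER_CUBIC)
cc=cv2.resize(top[80:260,160:460],(700,280*3//2))[:280]
cv2.imwrite("pics/end.png",np.vstack([np.hstack([a,b]),cc]))
```

```text
[0.46972446 0.27270873 0.22591095] [0.28287281 0.07931922 0.63553138] 23.35
phone max mean diff 6 3.3077272727272726
bottle max mean diff 6 2.873181818181818
carton max mean diff 6 2.9245454545454543
charger max mean diff 95 3.4890909090909092
```

View pics/end.png

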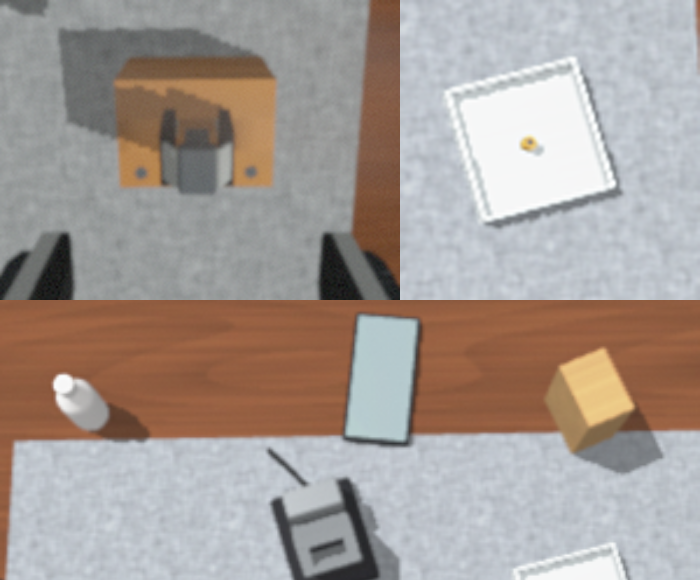

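The tongs stand in the block as before. The spacer is in the small tray, the pocket is empty, and the phone, bottle and carton haven't moved (the top view there matches the start).

```bash
python3 -c "
from bench import r
print(r.hand_in())"
```

```text
the job is handed in; nothing more can be done
None
```

The spacer is standing in the smallest aluminium tray, and the tongs are back in their slot with the gripper open and clear. I handed the job in just after 23.4 s, against the 61 s limit.

**How it went:**
- I lifted the tongs with their pads held at 31 mm and reached down the pocket without any noticeable contact.
- I shut them on the spacer at the 20 N minimum grip, which leaves roughly 12 N per jaw on the spacer.
- I drew the spacer out, set it down upright in the tray, returned the tongs and let go.

**Last checks:** The final pictures show the spacer upright in the tray, the pocket empty and the tongs standing in the block as at the start. The top view of the phone, bottle and carton matches the first picture to within image noise. The highest contact force I read was about 9 N, when the spacer touched the tray floor.

**What disagreed or fell short:**
- **Grip width:** it read about 22 mm with the spacer held, not the expected 24 mm. The spacer still looked round and whole in the picture, so I put this down to give in the finger pads.
- **Force in the pocket:** about 5 N pushed back along the pocket while I was squeezing, and it went away on lifting.
- **Tilt:** wrist joint 6 came close to its lower limit (0.172 against 0.17) at the full 30 degree tilt. I went in at about 25 to 27 degrees instead, which the pocket's clearance allowed.

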